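# Press a label holder home behind the rack lip and hold it

### The job

Label the bay of the small two-bay parts rack in which the round watch movement lies: pick up the loose grey label holder, carry it to the rack and push its flat tongue straight in behind the front lip under that bay, against the spring inside, until its back is flush against the front of the rack. Keep hold of it and finish while the gripper is still pressing it fully home, because the spring pushes it out again if it is let go. Leave the parts in the bays and the things lying around where they are.

Things in the scene. Friction and masses are not known exactly. Their poses are not given: they have to be found in the camera images.
- rack: Fixed two-bay rack, wood plinth, metal deck, 120 mm (x) by 160 mm (y), turned -3 to 23 deg. Origin: centre of underside on the bench; +x is front to back, front face at x = -60 mm, flush but for two pocket mouths. Heights: plinth 0-20, label pockets 20-29, deck 29-34, front lip to 45, other walls to 56 mm. Bays (and pockets below them) centred at y = +38 and -38 mm.
- slot_left (a point): Middle of the lower edge of the mouth of the pocket under the left (y = +38 mm) bay, on the rack's front face, 20 mm above the bench; axes as the rack's. Pocket 46 mm wide, 9 mm high, running back (+x). A sprung brass bar across it, 20 mm behind the mouth, yields in +x: 2.4 N to start, plus 0.6 N per mm; it meets the tongue 8 mm before home, about 7 N when home.
- slot_right (a point): The same point of the like pocket under the right (y = -38 mm) bay.
- bay_left (a point): Centre of the floor of the left bay (y = +38 mm of the rack), 34 mm above the work surface.
- bay_right (a point): Centre of the floor of the right bay (y = -38 mm of the rack).
- holder: Loose grey label holder, about 60 g, like a small desk sign: body 40 mm (x) by 44 mm (y) by 34 mm high, sloping blank label to -x, upright flat cheeks at y = +-22 mm (grip these), flat upright back (shoulder) at x = +20 mm, which rests on the rack's front face when home. Origin: centre of the body's underside. Stands upright on the bench, tongue (+x) away from the robot, turned up to 29 deg.
- holder_tip (a point): Middle of the end of the holder's tongue, 48 mm from the holder's origin in +x, 2.5 mm above its underside. The flat tongue sticks out 28 mm in +x from the foot of the back; it is 40 mm wide and 5 mm thick (0-5 mm above the underside), its last 4 mm slightly narrower and thinner.
- movement: Round watch movement, black-rimmed disc 37 mm across and 6 mm thick, lying in one of the two bays. Origin at the centre of its underside. Leave it there.
- oil_pot: Small round pot, 28 mm across and 20 mm high, with a lid, standing in the other bay. Origin at the centre of its underside. Leave it there.
- loupe: Black eye loupe, cup-shaped, 36 mm across, 30 mm high, standing on the bench to the right of the holder. Origin at the centre of its underside. Leave it alone.
- tweezers: Steel tweezers, 128 mm long, 10 mm high, lying on the bench to the left. Origin at the centre of the underside. Leave them alone.
Things that resemble listed ones, but are neither listed nor needed, are in the scene too. Of the things that look like the holder, the largest one is meant.

How it is judged:
At the end, for the whole second after the job is handed in: The holder's tongue is in the pocket under the bay that holds the movement, its back within 2.5 mm of the rack's front face and square to it within 0.1 rad, pressed against the rack and its spring with more than 4 N, still touched by the fingers with more than 2 N, at rest, through the last second (((x of holder_tip in the frame of slot_left between 0.0255 and 0.032 m and y of holder_tip in the frame of slot_left between -0.007 and 0.007 m and z of holder_tip in the frame of slot_left between 0 and 0.009 m and horizontal distance between movement and bay_left below 0.035 m) or (x of holder_tip in the frame of slot_right between 0.0255 and 0.032 m and y of holder_tip in the frame of slot_right between -0.007 and 0.007 m and z of holder_tip in the frame of slot_right between 0 and 0.009 m and horizontal distance between movement and bay_right below 0.035 m)) and angle between the x axis of holder and the x axis of rack, either way round below 0.1 rad and contact force between holder and rack above 4 N and contact force between the fingers and holder above 2 N and linear speed of holder below 0.02 m/s); the arm keeps its last pose, push and grip.
It fails at once if the movement is disturbed (moved more than 20 mm) (distance of movement from where it was at the start of the episode above 0.02 m).
It fails at once if the oil pot is disturbed (moved more than 20 mm) (distance of oil_pot from where it was at the start of the episode above 0.02 m).
It fails at once if the loupe is disturbed (moved more than 30 mm) (distance of loupe from where it was at the start of the episode above 0.03 m).
It fails at once if the pair of tweezers is disturbed (moved more than 30 mm) (distance of tweezers from where it was at the start of the episode above 0.03 m).
It also fails if it takes over 32 s, if anything falls off the work surface, if the arm or the gripper's body presses on something with over 40 N, if the wrist force passes 120 N, or if a joint passes its speed limit or range.

### The arm

A 7-joint arm with a two-finger parallel gripper is mounted at the origin on a cart in front of the work surface, level with it; the furniture and walls round the work are solid. World frame = base frame: x ahead of the robot, y to its left, z up, the work surface at z = 0. Lengths are in m, angles in rad, forces in N, time in s.
With the tool pointing down it reaches from about 0.425 to 0.95 m from the base axis. Payload 4.7 kg.
Tool frame: the origin (TCP) lies midway between the tips of the shut fingers; the grasp point (between the pads) lies 19 mm behind it (env.tcp_to_grasp is the distance from the TCP to the grasp point, in m); z points along the fingers, y is the line along which they close (so a half turn about z gives the same grasp; the last joint's range is limited). The gripper opens to 87 mm and grips with 3 to 60 N. Pads are 19 mm wide; open, the fingers measure 117 mm over their backs; the gripper's body (75 mm by 190 mm) begins 51 mm behind the grasp point.
Start: joints at [1.191, 0.469, -0.049, 1.532, 0.024, 1.141, -0.082], TCP at [0.232, -0.634, 0.185] pointing down, gripper open.
Joint ranges: [-2.59, 2.59], [-0.33, 1.99], [-1.39, 1.29], [0.1, 2.45], [-1.04, 4.18], [0.21, 1.99], [-2.66, 2.66]. Speed limits (rad/s): [2.57, 2.57, 3.14, 3.14, 3.14, 3.14, 3.14].

### API

Orientations are given as a unit quaternion [w, x, y, z].
In Python, from workcell import sensors, snapshot, camera_info, sign_off, env gives the robot as it stands.
- The arm moves only by the tool apply_moves, never from a script. Its argument "targets" is a list that holds one entry, the list of rows, each a list of 7 numbers: the closure, from -1 (fully open) to 1 (shut), then the shift along the tool's x, y, z in mm, then the turn, a rotation vector about the tool's x, y, z in rad. In form: [[[fingers, x, y, z, ax, ay, az], ...]]. A call has 1 to 12 rows; each row is the pose to reach, as a shift and turn from the pose commanded when the call began, along the tool's axes at that moment; what a row does not reach only later rows make up. A row lasts 1/10 s, in which the tool goes at most 50 mm and 8.59 degrees, less where a joint would pass 70% of its speed; a pose out of reach is approached as far as the arm can. A call with a gripper value outside its range is refused whole. The fingers move at their own pace and stop on an object; "squeeze" is the grip in N (left out, the last holds). Time passes only in rows, so rows that repeat a pose let the fingers close. It gives the time, the measured TCP pose, the force, the opening and the grip force at its end, in the units of the state.
- sensors.sense(): the state, without advancing time (a new reading comes with each control period).
- snapshot(name): name is "scene" or "top" or "wrist"; returns (picture, depth): 480x640x3 uint8, red, green, blue; 480x640 float32, m along the optical axis (not along the pixel's ray), 0 where there is no reading.
- camera_info(name): a dict with "intrinsics" (3x3 intrinsics, pixels), "k1" (the pictures are not rectified: a ray, as slopes to the right and down, at radius r is drawn at 1 + k1 r^2 times it, then the intrinsics apply), "view" (4x4, takes a point from world to camera coordinates); the wrist camera has in their place "hand_eye" (4x4, takes a point from camera to tool coordinates, whose origin is the TCP and whose axes are the flange's). Camera axes: x right, y up, looking along -z (the intrinsics and any distortion apply to the point x, -y, -z); pixel columns grow to the right and rows downward; lengths in m; the calibration is good to about 2 mm. A picture is of the moment at which its call begins: read the wrist's pose just before it. camera_info takes no time and is no camera call.
- sign_off(): hands the job in; it is judged then, once.
The state is a dict: "t": time; "joint_pos": joint angles; "joint_velocities": joint speeds; "tau": joint torques, N m; "ee_pos": TCP position; "eef_rot": TCP orientation; "wrist_force": force on the tool from outside, world axes, zero at the start; "torque": the same for the moment, N m; "width": opening from 0.0 (shut) to 1.0 (fully open); "finger_force": force on a finger pad.
Only numpy, scipy, OpenCV 4.12 (cv2) and the standard library are available. Lean on these libraries where they do the work, as an engineer would, in place of code of your own. Each camera call takes 0.05 s, during which the arm holds its last target. There are 200 camera calls.

## Working session

There is one attempt and no reset: what is moved stays moved. The work goes in short steps, Python scripts to look and compute and a tool call to move; the robot and the scene stay as the last step left them, time stands still between calls to the robot, and variables do not carry over. Pictures are saved under pics/ and viewed, at most 10 in all, crops included, and the job is handed in when it is done.

Besides the shell and the picture viewer there is one more tool, called after ">>>" by a JSON object that holds its "method" and its "body", one argument or row to a line. apply_moves: Moves the arm, as the interface text tells. Its arguments: {"type":"object","properties":{"targets":{"type":"array","items":{"type":"array","items":{"type":"array","items":{"type":"number"}}}},"squeeze":{"type":"number"}},"required":["targets"]}

```bash
mkdir -p pics; ls; cat > h.py <<'E'
import numpy as np, cv2, json
from workcell import sensors, snapshot, camera_info, env
from scipy.spatial.transform import Rotation as R
def view(name, ee=None):
    """returns K,k1,camera->world 4x4"""
    c=camera_info(name); K=np.array(c["intrinsics"])
    if "view" in c: T=np.linalg.inv(np.array(c["view"]))
    else:
        s=ee or sensors.sense(); W=np.eye(4); q=s["eef_rot"]
        W[:3,:3]=R.from_quat([q[1],q[2],q[3],q[0]]).as_matrix(); W[:3,3]=s["ee_pos"]
        T=W@np.array(c["hand_eye"])
    return K,c["k1"],T
def und(px,K,k1):
    return cv2.undistortPoints(np.float64(px).reshape(-1,1,2),K,np.array([k1,0,0,0,0.])).reshape(-1,2)
def onplane(px,z,V):
    K,k1,T=V; n=und(px,K,k1); d=np.c_[n[:,0],-n[:,1],-np.ones(len(n))]@T[:3,:3].T
    o=T[:3,3]; return o+d*((z-o[2])/d[:,2])[:,None]
def proj(P,V):
    K,k1,T=V; p=(np.atleast_2d(P)-T[:3,3])@T[:3,:3]; s=np.c_[p[:,0]/-p[:,2],-p[:,1]/-p[:,2]]
    s=s*(1+k1*(s**2).sum(1))[:,None]; return s@K[:2,:2].T+K[:2,2]
def cloud(depth,V):
    K,k1,T=V; v,u=np.mgrid[:480,:640]; n=und(np.c_[u.ravel(),v.ravel()],K,k1); d=depth.ravel().astype(float)
    return (np.c_[n[:,0]*d,-n[:,1]*d,-d]@T[:3,:3].T+T[:3,3]).reshape(480,640,3)
E
python3 - <<'E'
from h import *
s=sensors.sense(); print(s, env.tcp_to_grasp)
for n in ("scene","top","wrist"):
    V=view(n); p,d=snapshot(n); cv2.imwrite(f"pics/{n}0.png",p[...,::-1]); np.savez(f"{n}0.npz",p=p,d=d,K=V[0],k1=V[1],T=V[2])
    print(n,V[0][0,0],V[1],V[2][:3,3].round(3),(-V[2][:3,2]).round(2))
E
```

```text
pics
{'t': 0.0, 'joint_pos': array([ 1.19113292,  0.4694445 , -0.0485856 ,  1.53369726,  0.02410196,
        1.14097815, -0.0823204 ]), 'joint_velocities': array([ 1.85654749e-03,  7.24003009e-04, -7.23724355e-05, -1.11344172e-03,
       -8.79911989e-04, -1.91514375e-03, -6.55198006e-04]), 'tau': array([-3.39341295e-04, -5.07973802e+01, -8.10303655e-02, -2.36155254e+01,
       -6.13623345e-02,  3.80650966e-02,  2.08723768e-04]), 'ee_pos': array([ 0.23171058, -0.63326906,  0.18349599]), 'eef_rot': array([-9.48452921e-04,  9.84659215e-01,  1.74485782e-01, -2.07050711e-04]), 'wrist_force': array([ 1.16804426, -0.33863895,  0.23154126]), 'torque': array([-0.03136367,  0.0450094 , -0.01700093]), 'finger_force': 0.0, 'width': 1.0021405444074394} 0.0187
scene 571.2440271039412 -0.08108900633499275 [0.094 0.667 0.531] [ 0.5  -0.69 -0.53]
top 447.1559908201531 0.014107218555019752 [0.433 0.047 0.889] [ 0.14  0.04 -0.99]
wrist 341.7762890312068 -0.043326269064542566 [ 0.3   -0.607  0.383] [-0.25 -0.09 -0.96]
```

View pics/top0.png

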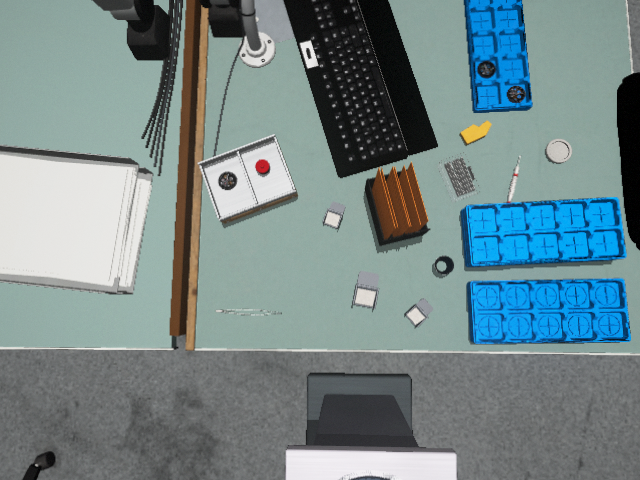

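View pics/scene0.png

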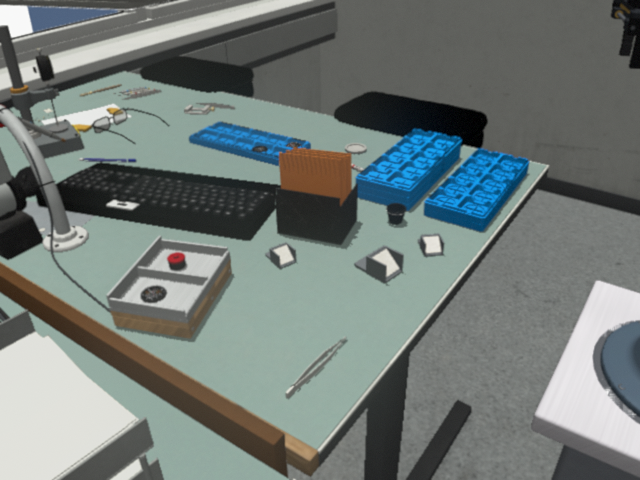

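Top view: the movement (dark disc, ~228,181) is in the rack's left bay and the pot with the red lid (~262,167) is in the right. There are three holder-like things, at (366,291), (333,216) and (417,313). The one at (366,291) looks largest. The loupe is at (444,266) and the tweezers at (249,312). I'll confirm with a crop and measure sizes.

```bash
python3 - <<'E'
from h import *
z=np.load("top0.npz"); p,d=z["p"],z["d"]; V=(z["K"],float(z["k1"]),z["T"])
c=cv2.resize(p[195:335,310:450],None,fx=4,fy=4,interpolation=cv2.INTER_CUBIC); cv2.imwrite("pics/crop1.png",c[...,::-1])
hsv=cv2.cvtColor(p,cv2.COLOR_RGB2HSV); m=(hsv[...,1]<40)&(hsv[...,2]>70); m=m.astype(np.uint8); m[345:]=0
n,l,st,ce=cv2.connectedComponentsWithStats(m)
for i in range(1,n):
    if st[i,4]>80 and st[i,0]>195 and st[i,0]<460:
        r=cv2.minAreaRect(np.argwhere(l==i)[:,::-1].astype(np.float32)); bx=onplane(cv2.boxPoints(r),0.015,V)
        print(st[i],ce[i].round(1),r[1],bx[:,:2].round(3).tolist())
C=cloud(d,V)
for nm,(u,v) in dict(label=(366,297),tongue=(370,278),fins=(395,190),box=(375,225),fence=(185,200),rackw=(270,205),deck=(240,200),mov=(228,181),loupe=(444,266),bench=(320,270)).items(): print(nm,C[v,u].round(3))
f=C[160:245,360:432]; print("fin box max z",np.nanmax(f[...,2]), "fence max",C[100:330,170:205,2].max(), f[f[...,2]>.03].reshape(-1,3).min(0),f[f[...,2]>.03].reshape(-1,3).max(0))
E
```

```text
[299  40  21  29 331] [308.9  53.9] (27.644073486328125, 15.880638122558594) [[0.965, 0.144], [0.975, 0.112], [0.916, 0.095], [0.906, 0.126]]
label [0.436 0.006 0.019]
tongue [ 0.473 -0.003  0.005]
fins [ 0.623 -0.042  0.116]
box [ 0.576 -0.012  0.025]
fence [0.625 0.362 0.033]
rackw [0.619 0.197 0.009]
deck [0.624 0.253 0.032]
mov [0.662 0.277 0.037]
loupe [ 0.498 -0.148  0.002]
bench [0.489 0.096 0.001]
fin box max z 0.8886235260770133 fence max 0.8886235260770133 [ 0.43319396 -0.10838139  0.03005353] [0.67290344 0.04650421 0.88862353]
```

View pics/crop1.png

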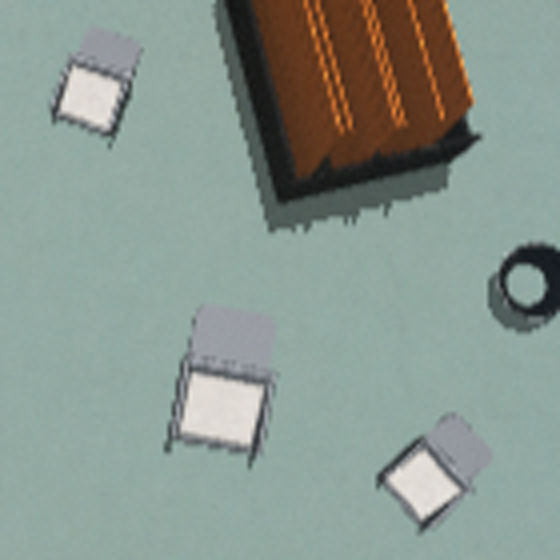

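The crop confirms that the holder at (366,291) is clearly the largest. Its body is about 1.4x the two decoys at (333,216) and (417,313), so it is the one meant. Next I'll hover over it to look with the wrist camera.

```bash
cat >> h.py <<'E'
def move(tcp,yaw):
    """tool-frame shift(mm), rotvec from measured pose to tool-down pose with tool x at yaw(deg)"""
    s=sensors.sense(); q=s["eef_rot"]; M=R.from_quat([q[1],q[2],q[3],q[0]])
    G=R.from_euler("z",yaw,degrees=True)*R.from_euler("x",180,degrees=True)
    print("t",round(s["t"],2),"tcp",s["ee_pos"].round(4),"yaw",np.degrees(np.arctan2(*M.as_matrix()[[1,0],0])).round(2))
    print("shift",(M.inv().apply(np.array(tcp)-s["ee_pos"])*1000).round(1),"rot",(M.inv()*G).as_rotvec().round(4))
E
python3 - <<'E'
from h import *
move([.47,.0,.2],-7)
E
```

```text
t 0.15 tcp [ 0.2318 -0.6334  0.1838] yaw 20.1
shift [ 441.4 -513.   -15.5] rot [-1.40e-03  4.00e-04  4.73e-01]
```

>>> {"method": "apply_moves", "body": {
  "targets": [
    [[-1,441,-513,-16,0,0,0.473],[-1,441,-513,-16,0,0,0.473],[-1,441,-513,-16,0,0,0.473],[-1,441,-513,-16,0,0,0.473],[-1,441,-513,-16,0,0,0.473],[-1,441,-513,-16,0,0,0.473],[-1,441,-513,-16,0,0,0.473],[-1,441,-513,-16,0,0,0.473],[-1,441,-513,-16,0,0,0.473],[-1,441,-513,-16,0,0,0.473],[-1,441,-513,-16,0,0,0.473],[-1,441,-513,-16,0,0,0.473]]
  ]
}}

```text
t: 1.35
ee_pos: [0.4431, -0.0705, 0.1989]
eef_rot: [0.0, 0.998, -0.061, 0.0]
wrist_force: [1.8, -0.0, -0.6]
width: 1.0
finger_force: 0.0
```

```bash
python3 - <<'E'
from h import *
move([.47,.0,.2],-7)
E
```

```text
t 1.35 tcp [ 0.4431 -0.0705  0.1989] yaw -7.02
shift [ 18.1 -73.2  -1.1] rot [ 0.0004 -0.0006 -0.0003]
```

>>> {"method": "apply_moves", "body": {
  "targets": [
    [[-1,18,-73,-1,0,0,0],[-1,18,-73,-1,0,0,0],[-1,18,-73,-1,0,0,0],[-1,18,-73,-1,0,0,0]]
  ]
}}

```text
t: 1.75
ee_pos: [0.4693, -0.0022, 0.1994]
eef_rot: [0.0, 0.998, -0.061, -0.0]
wrist_force: [-0.3, -0.2, -0.3]
width: 1.004
finger_force: 0.0
```

```bash
python3 - <<'E'
from h import *
V=view("wrist"); p,d=snapshot("wrist"); cv2.imwrite("pics/w1.png",p[...,::-1]); np.savez("w1.npz",p=p,d=d,K=V[0],k1=V[1],T=V[2])
print(V[2][:3,3],sensors.sense()["ee_pos"])
E
```

```text
[ 0.54103378 -0.00938334  0.39901655] [ 0.46913167 -0.00323481  0.19936526]
```

View pics/w1.png

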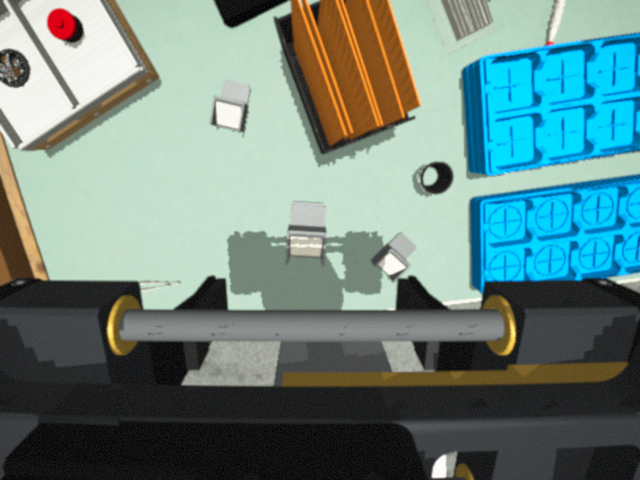

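Wrist view: the holder is at (307,230), with its tongue at (308,215). The decoys are at (231,106) and (394,258), the loupe at (434,178) and the rack's front right part at (95,120). I'll segment the tongue and label.

```bash
python3 - <<'E'
from h import *
def rect(m,z,V,tag):
    c=max(cv2.findContours(m.astype(np.uint8),cv2.RETR_EXTERNAL,cv2.CHAIN_APPROX_NONE)[0],key=cv2.contourArea)[:,0]
    w=onplane(c,z,V)[:,:2]; r=cv2.minAreaRect((w*1000).astype(np.float32)); print(tag,len(c),"ctr",np.round(r[0],1),"size",np.round(r[1],1),"ang",round(r[2],1)); return cv2.boxPoints(r)
for f,(u0,u1,v0,v1) in (("w1",(270,345,190,270)),("top0",(345,390,262,320))):
    z=np.load(f+".npz"); p=z["p"]; V=(z["K"],float(z["k1"]),z["T"])
    hsv=cv2.cvtColor(p,cv2.COLOR_RGB2HSV); sub=np.zeros(p.shape[:2],bool); sub[v0:v1,u0:u1]=1
    col=[tuple(int(x) for x in hsv[v,(u0+u1)//2]) for v in range(v0,v1,4)]; print(col)
    purple=sub&(hsv[...,0]>105)&(hsv[...,0]<175)&(hsv[...,2]>110)&(hsv[...,1]>8)
    white=sub&(hsv[...,1]<25)&((hsv[...,0]<60)|(hsv[...,2]>215))&(hsv[...,2]>100)
    for m,t,h in ((purple,"tongue",.005),(white,"label",.02)):
        if m.any(): rect(m,h,V,f+t)
    c=cv2.resize(np.hstack([p[v0:v1,u0:u1],(purple[v0:v1,u0:u1,None]*255).astype(np.uint8).repeat(3,2),(white[v0:v1,u0:u1,None]*255).astype(np.uint8).repeat(3,2)]),(780,int(780*(v1-v0)/(u1-u0)/3)),interpolation=cv2.INTER_NEAREST)
    cv2.imwrite(f"pics/m_{f}.png",c[...,::-1])
a,b=cv2.imread("pics/m_w1.png"),cv2.imread("pics/m_top0.png"); cv2.imwrite("pics/m.png",np.vstack([a,b])[:600])
E
```

```text
[(70, 29, 226), (70, 32, 225), (68, 28, 226), (75, 11, 185), (66, 6, 200), (72, 6, 204), (75, 8, 201), (53, 5, 201), (64, 10, 204), (50, 6, 126), (60, 8, 95), (72, 7, 176), (24, 24, 226), (26, 28, 191), (26, 25, 221), (24, 27, 190), (24, 28, 181), (69, 28, 128), (70, 35, 133), (69, 38, 136)]
w1label 179 ctr [434.2   9. ] size [40.6 26.6] ang 80.2
[(81, 35, 170), (82, 38, 170), (79, 37, 171), (109, 13, 162), (109, 17, 167), (114, 15, 165), (106, 17, 161), (11, 10, 196), (21, 11, 222), (19, 12, 225), (15, 11, 222), (105, 15, 133), (80, 36, 170), (81, 36, 169), (80, 37, 171)]
top0tongue 74 ctr [467.9   1. ] size [41.1 32.6] ang 79.7
top0label 63 ctr [436.4   8.1] size [35.8 30. ] ang 79.0
```

View pics/m.png

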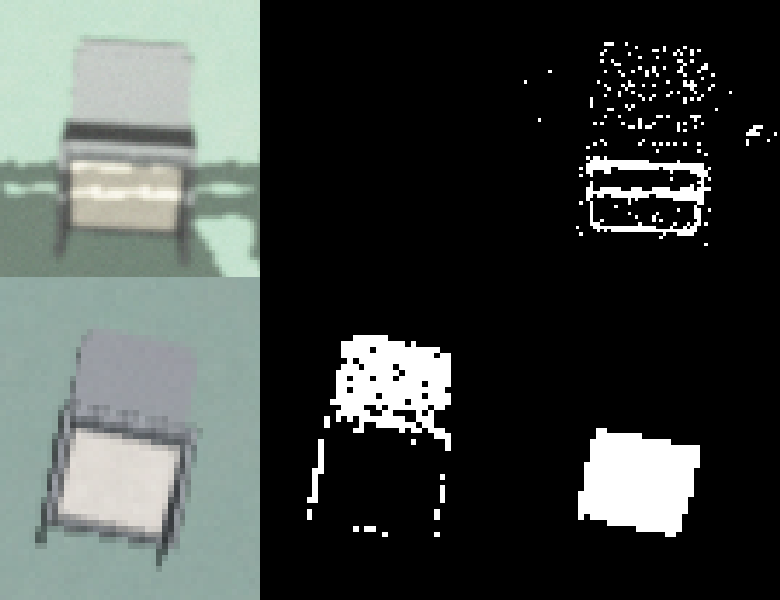

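```bash
python3 - <<'E'
from h import *
out={}
for f,(u0,u1,v0,v1) in (("w1",(280,338,195,227)),("top0",(350,388,265,288))):
    z=np.load(f+".npz"); p=z["p"]; V=(z["K"],float(z["k1"]),z["T"])
    s=4; b=cv2.resize(cv2.medianBlur(p,3)[v0:v1,u0:u1],None,fx=s,fy=s,interpolation=cv2.INTER_LINEAR)
    S=cv2.cvtColor(b,cv2.COLOR_RGB2LAB).astype(int)
    bg=np.median(S[:s*4].reshape(-1,3),0); a=(S[...,1]-bg[1]); 
    m=(a>np.percentile(a,90)/2).astype(np.uint8); m=cv2.morphologyEx(m,cv2.MORPH_OPEN,np.ones((9,9)))
    c=max(cv2.findContours(m,1,cv2.CHAIN_APPROX_NONE)[0],key=cv2.contourArea)[:,0]
    px=(c+.5)/s-.5+[u0,v0]; w=onplane(px,.005,V)[:,:2]*1000; r=cv2.minAreaRect(w.astype(np.float32)); print(f,"ctr",np.round(r[0],1),"size",np.round(r[1],1),"ang",round(r[2],1))
    # tip edge: front 2 corners ; fit tip line
    bp=cv2.boxPoints(r); tip=bp[np.argsort(-bp[:,0])[:2]]; print(" tip corners",tip.round(1).tolist(),"mid",tip.mean(0).round(1))
    yaw=np.radians(-10); ex=np.array([np.cos(yaw),np.sin(yaw)]); ey=np.array([-ex[1],ex[0]])
    t=w@ex; q=w@ey; sel=(t>t.max()-4)&(abs(q-np.median(q))<13); k=np.polyfit(q[sel],t[sel],1); print(" tip edge slope -> yaw",round(-10-np.degrees(np.arctan(k[0])),2))
    for sg,nm in ((1,"L"),(-1,"R")):
        e=(abs(t-(t.max()-14))<8)&(sg*(q-np.median(q))>10); k=np.polyfit(t[e],q[e],1); print(" side",nm,"yaw",round(-10+np.degrees(np.arctan(k[0])),2), "q at tip",round(q[e].mean(),1))
    mid=tip.mean(0)/1000; out[f]=(V,proj([mid[0],mid[1],.005],V)[0])
# triangulate tip mid
A=[];B=[]
for V,px in out.values():
    o=V[2][:3,3]; d=onplane([px],0,V)[0]-o; d/=np.linalg.norm(d); P=np.eye(3)-np.outer(d,d); A.append(P);B.append(P@o)
X=np.linalg.solve(sum(A),sum(B)); print("tri tip",X.round(4))
E
```

```text
w1 ctr [469.7   4.1] size [41.  30.2] ang 83.0
 tip corners [[487.20001220703125, 22.600000381469727], [482.20001220703125, -18.100000381469727]] mid [484.7   2.2]
 tip edge slope -> yaw -10.99
 side L yaw -10.54 q at tip 104.1
 side R yaw -10.01 q at tip 65.5
top0 ctr [471.2   3.1] size [32.3 44.7] ang 0.2
 tip corners [[487.5, -19.200000762939453], [487.29998779296875, 25.5]] mid [487.4   3.2]
 tip edge slope -> yaw -10.01
 side L yaw -11.59 q at tip 103.5
 side R yaw -11.06 q at tip 63.5
tri tip [0.4864 0.0028 0.015 ]
```

```bash
python3 - <<'E'
from h import *
move([.4461,.0070,.055],-10.6)
move([.4461,.0070,.005],-10.6)
E
```

```text
t 1.8 tcp [ 0.4691 -0.0032  0.1994] yaw -7.07
shift [-24.   -7.4 144.4] rot [0.0009 0.0009 0.0616]
t 1.8 tcp [ 0.4691 -0.0032  0.1994] yaw -7.07
shift [-23.9  -7.5 194.4] rot [0.0009 0.0009 0.0616]
```

>>> {"method": "apply_moves", "body": {
  "targets": [
    [[-1,-24,-7.5,50,0.001,0.001,0.062],[-1,-24,-7.5,95,0.001,0.001,0.062],[-1,-24,-7.5,130,0.001,0.001,0.062],[-1,-24,-7.5,144,0.001,0.001,0.062],[-1,-24,-7.5,144,0.001,0.001,0.062],[-1,-24,-7.5,144,0.001,0.001,0.062]]
  ]
}}

```text
t: 2.4
ee_pos: [0.4471, 0.0071, 0.0561]
eef_rot: [-0.0, 0.996, -0.093, 0.001]
wrist_force: [0.9, -1.2, 0.5]
width: 1.003
finger_force: 0.0
```

```bash
python3 - <<'E'
from h import *
move([.4461,.0070,.005],-10.6)
E
```

```text
t 2.4 tcp [0.4471 0.0071 0.0561] yaw -10.68
shift [-1.   0.3 51.1] rot [-0.0007 -0.0015 -0.0014]
```

>>> {"method": "apply_moves", "body": {
  "targets": [
    [[-1,-1,0,30,0,0,0],[-1,-1,0,51,0,0,0],[-1,-1,0,51,0,0,0],[-1,-1,0,51,0,0,0],[0,-1,0,51,0,0,0],[0.5,-1,0,51,0,0,0],[1,-1,0,51,0,0,0],[1,-1,0,51,0,0,0],[1,-1,0,51,0,0,0],[1,-1,0,51,0,0,0]]
  ],
  "squeeze": 35
}}

```text
t: 3.4
ee_pos: [0.4459, 0.0085, 0.0048]
eef_rot: [-0.0, 0.996, -0.092, 0.001]
wrist_force: [0.0, 1.2, 0.1]
width: 0.537
finger_force: 0.0
```

>>> {"method": "apply_moves", "body": {
  "targets": [
    [[1,0,0,0,0,0,0],[1,0,0,0,0,0,0],[1,0,0,0,0,0,0],[1,0,0,0,0,0,0]]
  ]
}}

```text
t: 3.8
ee_pos: [0.4458, 0.0085, 0.0047]
eef_rot: [-0.0, 0.996, -0.092, 0.0]
wrist_force: [-0.2, 0.4, -0.6]
width: 0.169
finger_force: 0.0
```

```bash
python3 - <<'E'
from h import *
z=np.load("top0.npz"); p=z["p"]; V=(z["K"],float(z["k1"]),z["T"])
c=cv2.resize(p[120:230,190:310],None,fx=5,fy=5,interpolation=cv2.INTER_CUBIC); cv2.imwrite("pics/rack.png",c[...,::-1])
for X in np.arange(.55,.75,.01): print(proj([[X,.36,.03]],V)[0].round(),end=" ")
E
```

```text
[185. 238.] [185. 232.] [185. 227.] [186. 222.] [186. 217.] [186. 212.] [186. 207.] [187. 203.] [187. 198.] [187. 193.] [187. 188.] [188. 183.] [188. 178.] [188. 173.] [188. 168.] [188. 163.] [189. 159.] [189. 154.] [189. 149.] [189. 144.]
```

View pics/rack.png

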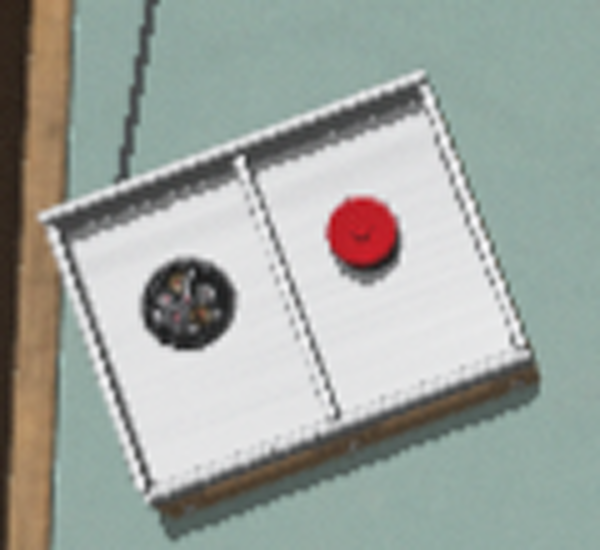

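Opening of 15 mm and no force means the fingers missed the holder. I'll look.

```bash
python3 - <<'E'
from h import *
for n in ("wrist","scene","top"):
    V=view(n); p,d=snapshot(n); np.savez(n+"2.npz",p=p,d=d,K=V[0],k1=V[1],T=V[2])
    if n=="wrist": a=p[130:330,200:440]
    if n=="scene": b=p[150:350,280:520]
cv2.imwrite("pics/miss.png",cv2.resize(np.vstack([a,b]),None,fx=1.5,fy=1.5)[...,::-1]); 
print(sensors.sense()["width"],sensors.sense()["finger_force"])
E
```

```text
0.05032636826570322 0.0
```

View pics/miss.png

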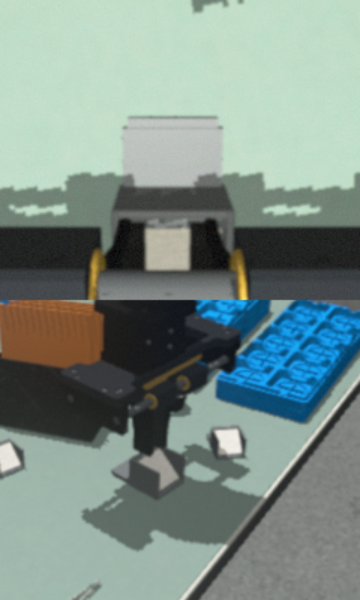

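```bash
python3 - <<'E'
from h import *
s=sensors.sense(); tcp=s["ee_pos"]; print(tcp,s["joint_pos"].round(3),s["width"])
z=np.load("scene2.npz"); p=z["p"]; V=(z["K"],float(z["k1"]),z["T"])
img=np.ascontiguousarray(p)
yaw=np.radians(-10.6); ex=np.array([np.cos(yaw),np.sin(yaw),0]); ey=np.array([-ex[1],ex[0],0]); O=np.array([.4382,.0085,0])
for P,c in [(tcp,(255,0,0)),(tcp+[0,0,.019],(255,255,0))]: print(proj([P],V)[0].round(1))
C=cloud(z["d"],V)
v0,u0=240,350
c=cv2.resize(img[v0-10:v0+60,u0-10:u0+90],None,fx=6,fy=6,interpolation=cv2.INTER_CUBIC)
def dot(P,col): 
    u,v=proj([P],V)[0]; cv2.circle(c,(int((u-u0+10)*6),int((v-v0+10)*6)),4,col,-1)
dot(tcp,(255,0,0)); dot(tcp+[0,0,.019],(255,255,0)); dot(tcp+[0,0,.034],(0,255,0))
for a in (-20,20):
    for b in (-22,22): dot(O+ex*a/1000+ey*b/1000,(0,0,255))
for b in (-20,20): dot(O+ex*.048+ey*b/1000,(255,0,255))
zt=np.load("wrist2.npz"); Vw=(zt["K"],float(zt["k1"]),zt["T"]); c2=cv2.resize(zt["p"][190:330,240:400],None,fx=4,fy=4)
def dot2(P,col):
    u,v=proj([P],Vw)[0]; cv2.circle(c2,(int((u-240)*4),int((v-190)*4)),4,col,-1)
for a in (-20,20,48):
    for b in (-22,22): dot2(O+ex*a/1000+ey*b/1000,(0,0,255))
dot2(tcp,(255,0,0)); dot2(tcp+[0,0,.034],(0,255,0))
h=300; cc=np.vstack([cv2.resize(c,(430,300)),cv2.resize(c2,(343,300)) if 0 else cv2.copyMakeBorder(cv2.resize(c2,(343,300)),0,0,0,87,cv2.BORDER_CONSTANT)])
cv2.imwrite("pics/miss2.png",cc[...,::-1])
E
```

```text
[0.44583204 0.00848691 0.0047229 ] [ 0.19   0.392 -0.362  2.206  0.249  0.58  -2.112] 0.05032636826570322
[378.  267.5]
[378.4 257.6]
```

View pics/miss2.png

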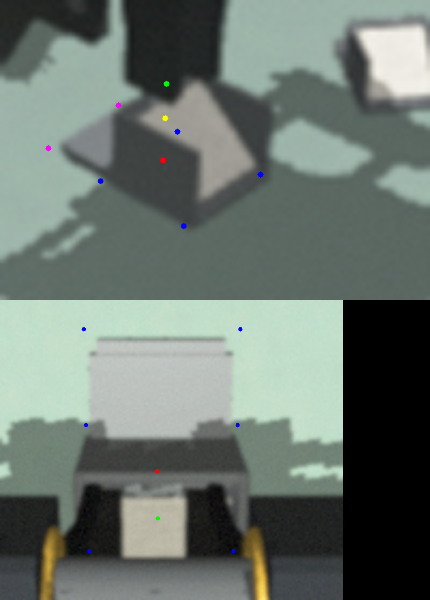

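```bash
python3 - <<'E'
from h import *
for f,(u0,u1,v0,v1) in (("scene2",(360,405,232,285)),("wrist2",(255,375,235,312))):
    z=np.load(f+".npz"); V=(z["K"],float(z["k1"]),z["T"]); C=cloud(z["d"],V)
    yaw=np.radians(-10.6); ex=np.array([np.cos(yaw),np.sin(yaw),0]); ey=np.array([-ex[1],ex[0],0]); O=np.array([.4382,.0085,0])
    L=np.stack([(C-O)@ex,(C-O)@ey,C[...,2]],-1)*1000
    for v in range(v0,v1,4 if f=="scene2" else 6): print(v,*["%d,%d,%d"%tuple(L[v,u]) + ("*" if z["p"][v,u].max()<45 else "") for u in range(u0,u1,5 if f=="scene2" else 10)])
E
```

```text
232 -27,86,124* -31,81,123 11,18,76* 3,18,80* -4,15,82* 2,-5,70* -4,-8,71* 61,-108,-1 54,-114,-1
236 -28,87,118* 88,-60,0 12,18,69* 3,17,72* -5,16,76* 3,-6,62* -5,-8,64* 51,-96,0 45,-102,0
240 -29,88,113 81,-52,-1 13,16,60* 4,15,64* -5,15,68* 0,-2,58* -4,-9,57 43,-87,0 38,-94,-1
244 79,-36,-1 74,-44,-2 15,14,51* 4,15,57* -4,13,60* 0,-4,49* -5,-9,50 37,-78,-1 30,-84,-1
248 71,-27,0 66,-34,-2 14,14,44* 3,15,50* -3,12,52* 0,-5,41 -6,-8,43 27,-66,0 22,-73,0
252 62,-17,0 57,-24,-1 50,-29,0 3,15,43 -5,15,47 5,-11,28 2,-20,25 -7,-21,30 14,-63,0
256 53,-7,0 44,-9,4 12,16,31 7,9,30 5,0,26 3,-9,23 0,-17,21 -10,-17,25 -18,-19,28
260 42,4,4 36,0,4 7,22,29 0,19,32 1,4,23 -2,-2,22 -5,-12,18 -9,-19,16 -19,-19,21
264 35,12,3 29,7,3 8,19,20 -2,21,26 -11,20,30 -6,2,18 -7,-9,13 -10,-18,10 -20,-18,14
268 28,21,3 22,15,3 7,21,13 -2,20,18 -12,21,24 -22,21,28 -12,-3,11 -16,-10,9 -19,-19,6
272 26,22,-2 17,20,0 7,20,5 -2,20,11 -12,20,15 -21,20,20 -16,0,7 -19,-7,4 -24,-14,3
276 17,33,0 10,28,0 6,21,0 -3,21,3 -12,20,7 -23,21,14 -19,4,3 -23,-3,1 -27,-11,0
280 11,39,-2 5,34,-1 0,29,-1 -5,23,-1 -13,21,1 -23,21,6 
[... 855 characters left out ...]
0,32,0 13,22,32 18,15,45* 13,11,32 13,5,33 13,0,33 13,-4,33 13,-10,32 13,-15,33 13,-20,33 1,-31,0
283 44,17,118* 44,15,118* 10,22,33 17,15,51* 16,10,48 9,6,30 9,0,31 9,-4,31 16,-8,48* 17,-13,52 10,-20,32 44,-11,119*
289 44,17,122* 44,14,121* 6,22,33 17,14,58* 16,10,57 3,6,26 4,0,27 4,-5,27 16,-8,57* 17,-12,58* 6,-20,33 44,-11,122*
295 44,16,126* 42,14,121 18,18,66* 16,14,63* 15,10,61* -2,6,20 -1,0,21 -2,-5,21 17,-7,64* 18,-11,67* 3,-20,34 44,-10,125*
301 44,15,130* 42,14,126 18,17,73* 17,13,70* 13,10,61* -7,6,16 -8,0,14 -8,-5,16 16,-7,69* 18,-11,72* 40,-8,121 44,-10,129*
307 44,15,133* 42,13,128 18,17,78* 16,13,75* 10,10,62* -15,6,9 -15,0,8 -14,-5,10 16,-7,75* 18,-10,78* 39,-8,122 44,-9,132*
```

The depth map shows the real fingertips about 35 mm above the reported TCP: tips at z≈40 while ee_pos says 5. They closed above the holder without touching it. The holder is unmoved, its top is at 34 mm and its body spans about −22 to +18 mm along my estimated x. I'll open, go about 34 mm lower while watching the force, and regrasp.

>>> {"method": "apply_moves", "body": {
  "targets": [
    [[-1,0,0,0,0,0,0],[-1,0,0,0,0,0,0],[-1,0,0,0,0,0,0],[-1,0,0,0,0,0,0],[-1,0,0,0,0,0,0],[-1,0,0,0,0,0,0],[-1,0,0,0,0,0,0],[-1,0,0,0,0,0,0],[-1,0,0,0,0,0,0],[-1,0,0,0,0,0,0]]
  ]
}}

```text
t: 4.95
ee_pos: [0.4458, 0.0085, 0.0047]
eef_rot: [-0.0, 0.996, -0.092, 0.001]
wrist_force: [0.2, 0.3, -0.3]
width: 0.879
finger_force: 0.0
```

```bash
python3 - <<'E'
from h import *
V=view("scene"); p,d=snapshot("scene"); C=cloud(d,V); s=sensors.sense(); print(s["width"],s["ee_pos"].round(4),s["t"],s["wrist_force"])
yaw=np.radians(-10.6); ex=np.array([np.cos(yaw),np.sin(yaw),0]); ey=np.array([-ex[1],ex[0],0]); O=np.array([.4382,.0085,0])
L=np.stack([(C-O)@ex,(C-O)@ey,C[...,2]],-1)*1000
dark=(p.max(2)<50)&(L[...,2]>3)&(L[...,2]<110)&(abs(L[...,0])<40)&(abs(L[...,1])<75)
for lo,hi in ((25,75),(-75,-25)):
    q=L[dark&(L[...,1]>lo)&(L[...,1]<hi)]
    if len(q): print(len(q),"min z pts",q[np.argsort(q[:,2])[:6]].round(0).tolist(),"range",q.min(0).round(),q.max(0).round())
E
```

```text
0.9220939910434254 [0.4459 0.0085 0.0047] 5.0 [-0.36162343  0.17993866 -0.9716699 ]
256 min z pts [[-2.0, 40.0, 45.0], [12.0, 47.0, 45.0], [-5.0, 46.0, 46.0], [-4.0, 47.0, 46.0], [-3.0, 49.0, 46.0], [-5.0, 44.0, 46.0]] range [-7. 40. 45.] [14. 54. 96.]
402 min z pts [[12.0, -39.0, 43.0], [3.0, -40.0, 43.0], [-2.0, -41.0, 45.0], [2.0, -37.0, 45.0], [-3.0, -37.0, 45.0], [6.0, -36.0, 45.0]] range [ -7. -49.  43.] [ 17. -34. 110.]
```

>>> {"method": "apply_moves", "body": {
  "targets": [
    [[-1,1,0,20,0,0,0],[-1,1,0,32,0,0,0],[-1,1,0,37,0,0,0],[-1,1,0,37,0,0,0]]
  ],
  "squeeze": 35
}}

```text
t: 5.4
ee_pos: [0.4461, 0.0084, -0.033]
eef_rot: [-0.0, 0.996, -0.092, -0.0]
wrist_force: [-0.1, 0.9, -0.0]
width: 1.0
finger_force: 0.0
```

>>> {"method": "apply_moves", "body": {
  "targets": [
    [[1,0,0,0,0,0,0],[1,0,0,0,0,0,0],[1,0,0,0,0,0,0],[1,0,0,0,0,0,0],[1,0,0,0,0,0,0],[1,0,0,0,0,0,0],[1,0,0,0,0,0,0],[1,0,0,0,0,0,0]]
  ]
}}

```text
t: 6.2
ee_pos: [0.4469, 0.0082, -0.0322]
eef_rot: [-0.0, 0.996, -0.092, 0.001]
wrist_force: [-0.4, -0.2, 1.6]
width: 0.506
finger_force: 35.0
```

>>> {"method": "apply_moves", "body": {
  "targets": [
    [[1,0,0,-30,0,0,0],[1,0,0,-70,0,0,0],[1,0,0,-100,0,0,0],[1,0,0,-100,0,0,0]]
  ]
}}

```text
t: 6.6
ee_pos: [0.45, 0.0086, 0.0712]
eef_rot: [-0.001, 0.996, -0.092, 0.005]
wrist_force: [1.1, 0.4, -1.1]
width: 0.503
finger_force: 35.0
```

```bash
python3 - <<'E'
from h import *
z=np.load("top0.npz"); V=(z["K"],float(z["k1"]),z["T"])
c=np.array([[148,500],[530,355],[425,75],[42,217]])/5-.4+[190,120]
for hf in (45,56):
    W=np.vstack([onplane(c[:2],hf/1000,V),onplane(c[2:],.056,V)])[:,:2]*1000
    e=[W[1]-W[0],W[2]-W[3],W[2]-W[1],W[3]-W[0]]
    print(hf,W.round(1).tolist(),[np.linalg.norm(x).round(1) for x in e],[np.degrees(np.arctan2(x[1],x[0])).round(1) for x in e],"ctr",W.mean(0).round(1))
s=sensors.sense(); print(s["ee_pos"],s["width"],s["finger_force"],s["wrist_force"])
E
```

```text
45 [[583.0, 289.2], [639.9, 142.1], [749.1, 183.6], [692.6, 331.9]] [np.float64(157.8), np.float64(158.7), np.float64(116.8), np.float64(117.7)] [np.float64(-68.8), np.float64(-69.2), np.float64(20.8), np.float64(21.3)] ctr [666.1 236.7]
56 [[581.0, 286.0], [637.2, 140.8], [749.1, 183.6], [692.6, 331.9]] [np.float64(155.7), np.float64(158.7), np.float64(119.8), np.float64(120.7)] [np.float64(-68.8), np.float64(-69.2), np.float64(20.9), np.float64(22.3)] ctr [665.  235.6]
[0.44997666 0.00862847 0.07119365] 0.5025469034684684 34.99968208372593 [ 1.07216618  0.41551426 -1.1207826 ]
```

```bash
python3 - <<'E'
from h import *
move([.5306,.2251,.10],21)
E
```

```text
t 6.6 tcp [0.45   0.0086 0.0712] yaw -10.57
shift [  39.8 -227.7  -27.9] rot [ 0.     -0.0097 -0.551 ]
```

>>> {"method": "apply_moves", "body": {
  "targets": [
    [[1,40,-228,-28,0,0,-0.551],[1,40,-228,-28,0,0,-0.551],[1,40,-228,-28,0,0,-0.551],[1,40,-228,-28,0,0,-0.551],[1,40,-228,-28,0,0,-0.551],[1,40,-228,-28,0,0,-0.551],[1,40,-228,-28,0,0,-0.551],[1,40,-228,-28,0,0,-0.551]]
  ]
}}

```text
t: 7.4
ee_pos: [0.5269, 0.2231, 0.0947]
eef_rot: [0.001, 0.983, 0.182, -0.001]
wrist_force: [-0.9, 0.1, -0.2]
width: 0.503
finger_force: 35.0
```

```bash
python3 - <<'E'
from h import *
s=sensors.sense(); print(s["ee_pos"],s["finger_force"],s["width"])
for n in ("wrist","top","scene"):
    V=view(n); p,d=snapshot(n); np.savez(n+"3.npz",p=p,d=d,K=V[0],k1=V[1],T=V[2])
    if n=="wrist": cv2.imwrite("pics/w3.png",p[...,::-1])
move([.5306,.2251,.10],21)
E
```

```text
[0.5269071  0.22309109 0.09467259] 34.99964254908264 0.5030693317443342
t 7.55 tcp [0.5276 0.2233 0.0955] yaw 20.9
shift [ 3.5 -0.6 -4.5] rot [ 0.0006 -0.0002 -0.0018]
```

View pics/w3.png

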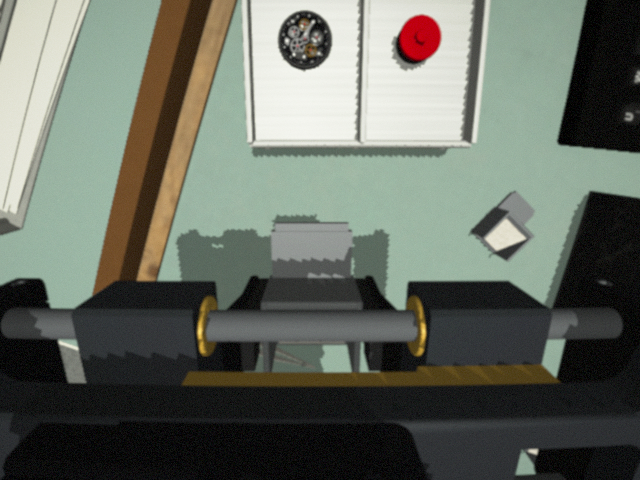

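The wrist view shows the holder gripped and squarely held: tongue at (311,245), back top edge at (311,285). The rack front lip runs along row ≈146, from (250,146) to (470,146). The movement is at (305,40) in the left bay, and the pot at (419,38) in the right. Next I'll measure the rack and the tongue.

```bash
cat > meas.py <<'E'
from h import *
import sys
f=sys.argv[1]; z=np.load(f); p=z["p"]; V=(z["K"],float(z["k1"]),z["T"]); C=cloud(z["d"],V)
g=cv2.GaussianBlur(p,(3,3),0).min(2).astype(float)
# front lip: last bright->dark transition scanning upward from below
def edge(line,lo,hi,thr=175):
    for k in range(lo,hi,-1 if hi<lo else 1):
        a,b=line[k],line[k-1 if hi<lo else k+1]
        if a<thr<=b: return k+((thr-a)/(b-a))*(-1 if hi<lo else 1)
lip=[(u,edge(g[:,u],170,130)) for u in range(262,462,3)]; lip=np.array([q for q in lip if q[1]])
L=[(edge(g[v],235,262),v) for v in range(5,130,3)]; L=np.array([q for q in L if q[0]])
Rr=[(edge(g[v],500,465),v) for v in range(5,130,3)]; Rr=np.array([q for q in Rr if q[0]])
def fit(px,z):
    w=onplane(px,z,V)[:,:2]*1000; c=np.median(w,0)
    l=cv2.fitLine(w.astype(np.float32),cv2.DIST_HUBER,0,.01,.01).ravel(); return l
a=fit(lip,.045); yl=np.degrees(np.arctan2(a[1],a[0]))%180-90
print("lip n",len(lip),"yaw",round(yl,2)); 
b=fit(L,.056);c=fit(Rr,.056)
for nm,x in (("L",b),("R",c)): print(nm,"yaw",round(np.degrees(np.arctan2(x[1],x[0]))%180,2),x.round(2))
yaw=np.radians(yl); ex=np.array([np.cos(yaw),np.sin(yaw)]); ey=np.array([-ex[1],ex[0]])
ql,qr=b[2:]@ey,c[2:]@ey; t=a[2:]@ex
# outer edges taken at front
print("face t",t.round(1),"qL,qR",ql.round(1),qr.round(1),"width",(ql-qr).round(1))
slot=t*ex+((ql+qr)/2+38)*ey; print("slot_left",slot.round(1))
# depth checks
X=C@np.r_[ex,0]*1000-t; Y=C@np.r_[ey,0]*1000-(ql+qr)/2-38; Z=C[...,2]*1000
m=(abs(Y+38)<75)&(X>-15)&(X<15)&(Z>38)&(Z<60); print("lip depth: minX",np.percentile(X[m],[1,5,50]).round(1),"z",np.median(Z[m&(abs(Y+38)<60)]).round(1))
tg=np.zeros(X.shape,bool); tg[222:272,262:362]=1; tg&=(Z>60)
r=tg&(X>-90)&(X<-10)
q=np.c_[X[r],Y[r]].astype(np.float32); zz=Z[r]
print("tongue n",r.sum(),"z med",np.median(zz).round(1),"X",np.percentile(q[:,0],[.5,99.5]).round(1),"Y",np.percentile(q[:,1],[.5,99.5]).round(1),"minrect",cv2.minAreaRect(q))
k=np.linalg.lstsq(np.c_[q,np.ones(len(q))],zz,rcond=None)[0]; print("tongue slope dz/dx,dy",k[:2].round(3),"z at tip",(k[0]*q[:,0].max()+k[1]*np.median(q[:,1])+k[2]).round(1))
E
python3 meas.py wrist3.npz
```

```text
lip n 67 yaw 21.02
L yaw 20.75 [9.4000e-01 3.5000e-01 6.2697e+02 3.0917e+02]
R yaw 21.38 [9.3000e-01 3.6000e-01 6.8018e+02 1.6317e+02]
face t 647.7 qL,qR 63.7 -91.7 width 155.4
slot_left [595.9 254.7]
lip depth: minX [-1.3 -0.7  1.5] z 43.6
tongue n 3955 z med 131.2 X [-62.5 -37.6] Y [-23.4  16.2] minrect ((-50.169166564941406, -3.545846939086914), (40.15509033203125, 25.385639190673828), 89.9987564086914)
tongue slope dz/dx,dy [-0.031 -0.001] z at tip 130.7
```

>>> {"method": "apply_moves", "body": {
  "targets": [
    [[1,5,-1.5,30,0,0,0],[1,15,-1.5,60,0,0,0],[1,24,-1.5,90,0,0,0],[1,24,-1.5,105,0,0,0],[1,24,-1.5,105,0,0,0],[1,24,-1.5,105,0,0,0],[1,24,-1.5,105,0,0,0]]
  ]
}}

```text
t: 8.25
ee_pos: [0.5506, 0.2356, -0.0073]
eef_rot: [-0.001, 0.983, 0.182, 0.002]
wrist_force: [0.9, 0.2, -0.0]
width: 0.504
finger_force: 35.0
```

```bash
python3 - <<'E'
from h import *
s=sensors.sense(); print(s["t"],s["ee_pos"],s["finger_force"],s["wrist_force"],s["joint_velocities"].round(3))
for n in ("wrist","top","scene"):
    V=view(n); p,d=snapshot(n); np.savez(n+"4.npz",p=p,d=d,K=V[0],k1=V[1],T=V[2])
z=np.load("wrist4.npz"); p=z["p"]; 
print(sensors.sense()["ee_pos"])
cv2.imwrite("pics/w4.png",cv2.resize(p[60:300,180:500],(800,600),interpolation=cv2.INTER_CUBIC)[...,::-1])
E
```

```text
8.25 [ 0.55058061  0.23558072 -0.00729616] 34.999824268743396 [ 0.85726568  0.1866549  -0.03866692] [-0.001 -0.004  0.002 -0.003  0.002 -0.    -0.002]
[ 0.55048783  0.23541957 -0.00761255]
```

View pics/w4.png

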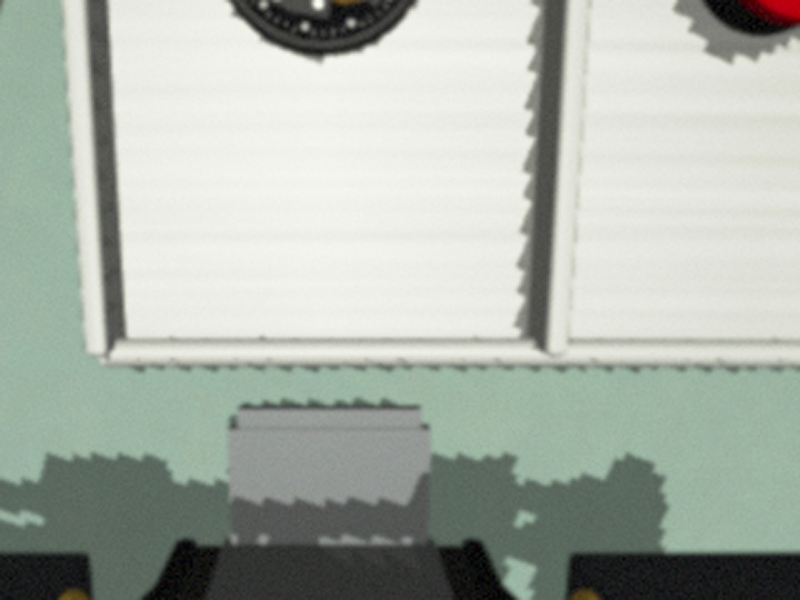

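Last picture: tongue tip at crop row 407, tongue sides at cols 229 and 430. The lip's outer edge is at row 365, its left end is at (104,365), and the divider end is centred at (559,352). I'll work out the lateral offset and gap from these by rays.

```bash
python3 - <<'E'
from h import *
z=np.load("wrist4.npz"); p=z["p"]; V=(z["K"],float(z["k1"]),z["T"]); C=cloud(z["d"],V)
f=lambda u,v:[(u+.5)/2.5-.5+180,(v+.5)/2.5-.5+60]
g=cv2.GaussianBlur(p,(3,3),0).min(2).astype(float)
# lip line by scanning (col gradient max going white->green)
lip=[]
for u in range(230,490,3):
    col=g[196:214,u]; k=np.argmin(np.diff(col)); lip.append((u,196+k+.5))
w=onplane(lip,.045,V)[:,:2]*1000; l=cv2.fitLine(w.astype(np.float32),cv2.DIST_HUBER,0,.01,.01).ravel()
yl=np.degrees(np.arctan2(l[1],l[0]))%180-90; a=np.radians(yl); ex=np.array([np.cos(a),np.sin(a)]); ey=np.array([-ex[1],ex[0]])
t=l[2:]@ex; print("lip yaw",yl.round(2),"t",t.round(1))
rc=lambda pts,h:(lambda w:np.c_[w@ex-t,w@ey])(onplane(pts,h/1000,V)[:,:2]*1000).round(1)
print("left wall outer z56",rc([f(88,355)],56)); print("lip left end z45",rc([f(104,365)],45)); print("divider edges z56",rc([f(548,352),f(570,352)],56))
T=rc([f(229,435),f(430,435),f(229,530),f(430,530),f(238,407),f(420,407)],30); print("tongue",T.tolist())
# holder yaw in world and tool yaw
# depth check
X=C@np.r_[ex,0]*1000-t; Y=C@np.r_[ey,0]*1000; Z=C[...,2]*1000
for v in (197,203): print("depth row",v,[(round(float(X[v,u]),1),round(float(Y[v,u]),1),round(float(Z[v,u]),1)) for u in (214,218,222,226,399,404,409)])
for v in (224,230,240,250,262): print("tongue depth",v,X[v,311].round(1),Z[v,311].round(1),Z[v,280].round(1),Z[v,340].round(1))
move([0,0,0],yl)
# right wall in the full image: bright edge
row=p[180].min(1); print("row180",[int(x) for x in row[480:640:4]])
# top-view relative check
E
```

```text
lip yaw 21.03 t 647.8
left wall outer z56 [[ 2.9 62.3]]
lip left end z45 [[-0.4 62.8]]
divider edges z56 [[  3.3 -11.7]
 [  3.3 -15.2]]
tongue [[-16.6, 43.1], [-16.7, 3.8], [-36.3, 43.8], [-36.4, 3.2], [-11.0, 41.2], [-11.1, 5.9]]
depth row 197 [(4.0, 64.4, 49.5), (3.9, 62.8, 49.3), (3.9, 61.2, 48.9), (3.0, 61.2, 42.0), (3.8, -13.4, 49.1), (3.7, -15.6, 48.7), (2.9, -19.6, 42.4)]
depth row 203 [(-5.8, 78.7, 0.2), (-6.1, 77.0, -1.7), (0.6, 62.7, 43.8), (0.6, 60.9, 43.8), (0.6, -14.8, 44.4), (0.4, -17.3, 43.3), (0.5, -19.3, 44.0)]
tongue depth 224 -12.4 27.5 29.7 28.2
tongue depth 230 -15.1 28.7 29.0 29.0
tongue depth 240 -20.0 29.4 28.5 29.4
tongue depth 250 -25.0 30.0 29.5 29.5
tongue depth 262 -31.6 28.7 29.2 29.4
t 8.4 tcp [ 0.5505  0.2354 -0.0076] yaw 21.01
shift [-598.3   22.4   -9.8] rot [-0.0002 -0.0037 -0.0004]
row180 [216, 218, 219, 218, 219, 219, 220, 219, 216, 218, 217, 217, 216, 218, 216, 218, 218, 218, 198, 94, 76, 73, 72, 68, 74, 134, 209, 178, 151, 146, 150, 147, 147, 144, 147, 150, 146, 146, 147, 146]
```

>>> {"method": "apply_moves", "body": {
  "targets": [
    [[1,0,-0.8,3,0,0,0],[1,0,-0.8,3,0,0,0],[1,4,-0.8,3,0,0,0],[1,8,-0.8,3,0,0,0],[1,12,-0.8,3,0,0,0],[1,16,-0.8,3,0,0,0],[1,20,-0.8,3,0,0,0],[1,20,-0.8,3,0,0,0],[1,20,-0.8,3,0,0,0]]
  ]
}}

```text
t: 9.3
ee_pos: [0.5681, 0.243, -0.012]
eef_rot: [-0.0, 0.983, 0.182, 0.001]
wrist_force: [-0.7, -0.6, -1.8]
width: 0.505
finger_force: 35.0
```

```bash
python3 - <<'E'
from h import *
move([.5505+.039*.9334,.2354+.039*.3588,-.0105],21.03)
s=sensors.sense(); print(s["wrist_force"],s["torque"],s["finger_force"])
E
```

```text
t 9.3 tcp [ 0.5681  0.243  -0.012 ] yaw 21.01
shift [19.8  0.8 -1.5] rot [-0.0003 -0.0011 -0.0003]
[-0.65485727 -0.5887906  -1.8112605 ] [-0.02196287  0.00599855  0.04814246] 34.99987239483744
```

>>> {"method": "apply_moves", "body": {
  "targets": [
    [[1,3,0,-1,0,0,0],[1,7,0,-1,0,0,0],[1,10,0,-1,0,0,0],[1,13,0,-1,0,0,0],[1,15,0,-1,0,0,0],[1,17,0,-1,0,0,0],[1,17,0,-1,0,0,0]]
  ]
}}

```text
t: 10.0
ee_pos: [0.5829, 0.2487, -0.0113]
eef_rot: [0.0, 0.983, 0.182, -0.001]
wrist_force: [-5.4, -1.0, 1.1]
width: 0.503
finger_force: 35.0
```

>>> {"method": "apply_moves", "body": {
  "targets": [
    [[1,2,0,0,0,0,0],[1,4,0,0,0,0,0],[1,6,0,0,0,0,0],[1,7,0,0,0,0,0],[1,7,0,0,0,0,0],[1,7,0,0,0,0,0]]
  ]
}}

```text
t: 10.6
ee_pos: [0.5843, 0.2491, -0.0117]
eef_rot: [0.002, 0.983, 0.183, -0.006]
wrist_force: [-13.5, -5.3, 10.6]
width: 0.503
finger_force: 39.9
```

```bash
python3 - <<'E'
from h import *
move([.5505+.039*.9334,.2354+.039*.3588,-.0105],21.03)
s=sensors.sense(); print(s["wrist_force"],s["torque"],s["finger_force"])
E
```

```text
t 10.6 tcp [ 0.5843  0.2491 -0.0117] yaw 21.04
shift [ 2.5  0.7 -1.2] rot [0.0021 0.0118 0.0002]
[-13.54607276  -5.28233906  10.57250402] [-1.26392421  3.16917341 -0.01134643] 39.887658826773986
```

Picture allowance is used up, so I'll check the gap numerically from the wrist depth and scene depth.

```bash
cat > gap.py <<'E'
from h import *
V=view("wrist"); p,d=snapshot("wrist"); C=cloud(d,V); s=sensors.sense(); print(s["t"],s["ee_pos"].round(4),s["wrist_force"].round(1))
a=np.radians(21.03); ex=np.array([np.cos(a),np.sin(a),0]); ey=np.array([-ex[1],ex[0],0])
X=C@ex*1000-647.8; Y=C@ey*1000; Z=C[...,2]*1000
for u in (290,300,311,320,330): print(u,[(v,round(float(X[v,u]),1),round(float(Z[v,u]),1)) for v in range(196,292,3) if X[v,u]<12 and X[v,u]>-40 and Z[v,u]<75])
n="scene"; V=view(n); p,d=snapshot(n); C=cloud(d,V); X=C@ex*1000-647.8; Y=C@ey*1000; Z=C[...,2]*1000
m=(Y>30)&(Y<54)&(X>-60)&(X<6)&(Z>8)&(Z<62)
# left cheek of holder: max X and rack face: points with Z 5..44 at Y 50..62
ck=(abs(Y-45)<4)&(X>-50)&(X<10)&(Z>27)&(Z<58); print("cheek n",ck.sum(),"X pct",np.percentile(X[ck],[0,50,95,99,100]).round(1) if ck.any() else "", "Z",np.percentile(Z[ck],[0,50,100]).round(1) if ck.any() else "")
fc=(Y>50)&(Y<60)&(X>-10)&(X<8)&(Z>5)&(Z<42); print("face n",fc.sum(),np.percentile(X[fc],[5,50,95]).round(1) if fc.any() else "")
E
python3 gap.py
```

```text
10.65 [ 0.5843  0.2491 -0.0117] [-14.5  -6.5   9.8]
290 [(256, 11.5, 33.2), (259, 10.0, 33.2), (262, 8.4, 32.8), (265, 7.2, 33.7), (268, 5.5, 33.1), (271, 3.9, 32.9), (274, 2.6, 33.6), (277, 3.1, 38.8), (280, 3.3, 43.1), (283, 2.6, 44.7), (286, 1.0, 44.5), (289, -2.0, 40.9)]
300 [(256, 11.6, 33.5), (259, 10.1, 33.4), (262, 9.0, 34.7), (265, 6.6, 32.1), (268, 5.7, 33.9), (271, 4.0, 33.2), (274, 2.3, 32.9), (277, 2.4, 37.1), (280, 3.3, 43.0), (283, 2.1, 43.6), (286, 0.7, 43.8), (289, -2.5, 39.9)]
311 [(256, 11.6, 33.3), (259, 10.5, 34.5), (262, 8.3, 32.5), (265, 7.3, 34.0), (268, 5.6, 33.6), (271, 4.0, 33.4), (274, 3.0, 34.7), (277, 2.8, 38.2), (280, 2.8, 41.8), (283, 2.5, 44.6), (286, 0.9, 44.1), (289, -2.5, 39.7)]
320 [(256, 11.6, 33.4), (259, 10.0, 33.0), (262, 8.8, 34.0), (265, 7.2, 33.7), (268, 5.8, 34.2), (271, 3.9, 33.1), (274, 2.6, 33.6), (277, 2.2, 36.6), (280, 3.3, 43.0), (283, 2.1, 43.7), (286, 0.7, 43.7), (289, -2.7, 39.4)]
330 [(256, 11.4, 32.8), (259, 9.6, 32.1), (262, 8.5, 33.2), (265, 7.0, 33.4), (268, 5.8, 34.2), (271, 4.2, 33.9), (274, 2.8, 34.2), (277, 2.7, 37.9), (280, 3.5, 43.5), (283, 2.0, 43.4), (286, 0.5, 43.5), (289, -2.7, 39.4)]
cheek n 256 X pct [-44.3 -32.6 -22.5 -21.4   8.9] Z [27.2 41.7 56.2]
face n 115 [-9.5 -3.4 -2.3]
```

```bash
sed -i 's/range(196,292,3)/range(284,325,2)/' gap.py; python3 gap.py | head -6
```

```text
10.75 [ 0.5844  0.2492 -0.0117] [-14.8  -6.5   9.1]
290 [(284, 2.0, 44.6), (286, 1.0, 44.5), (288, -0.4, 43.5), (290, -2.3, 41.3), (292, -2.7, 42.8), (294, -2.6, 45.2), (296, -2.4, 47.8), (298, -2.2, 50.2), (300, -2.7, 51.1), (302, -2.6, 53.4), (304, -3.4, 53.7), (306, -4.2, 53.9), (308, -5.3, 53.6)]
300 [(284, 2.1, 44.8), (286, 0.9, 44.2), (288, -1.3, 41.4), (290, -2.2, 41.6), (292, -2.4, 43.4), (294, -2.1, 46.3), (296, -2.3, 48.0), (298, -2.4, 49.8), (300, -2.3, 52.0), (302, -2.7, 53.1), (304, -3.5, 53.4), (306, -4.1, 54.1), (308, -5.3, 53.6)]
311 [(284, 2.0, 44.6), (286, 0.7, 43.8), (288, -0.7, 42.9), (290, -2.8, 40.4), (292, -2.6, 42.9), (294, -2.6, 45.2), (296, -2.0, 48.6), (298, -2.1, 50.5), (300, -2.4, 51.8), (302, -2.4, 53.8), (304, -3.3, 54.0), (306, -4.0, 54.3), (308, -5.2, 54.0)]
320 [(284, 1.6, 43.5), (286, 0.6, 43.7), (288, -1.0, 42.2), (290, -2.8, 40.3), (292, -1.8, 44.8), (294, -2.3, 45.8), (296, -2.0, 48.7), (298, -3.2, 48.2), (300, -2.5, 51.7), (302, -2.2, 54.2), (304, -3.5, 53.5), (306, -4.1, 54.2), (308, -5.4, 53.5)]
330 [(284, 1.8, 44.0), (286, 0.9, 44.3), (288, -0.2, 44.1), (290, -3.1, 39.6), (292, -2.5, 43.3), (294, -2.7, 45.0), (296, -2.1, 48.4), (298, -2.2, 50.2), (300, -2.6, 51.6), (302, -2.6, 53.4), (304, -3.1, 54.3), (306, -4.2, 54.0), (308, -5.1, 54.2)]
```

>>> {"method": "apply_moves", "body": {
  "targets": [
    [[1,0,0,-1.5,0,0.012,0],[1,1,0,-2.5,0,0.012,0],[1,2,0,-2.5,0,0.012,0],[1,3,0,-2.5,0,0.012,0],[1,4,0,-2.5,0,0.012,0],[1,4,0,-2.5,0,0.012,0],[1,4,0,-2.5,0,0.012,0]]
  ]
}}

```text
t: 11.5
ee_pos: [0.5846, 0.2492, -0.0114]
eef_rot: [0.002, 0.983, 0.183, -0.003]
wrist_force: [-17.4, -7.3, 4.3]
width: 0.504
finger_force: 41.3
```

```bash
python3 gap.py | head -4; python3 -c "
from h import *
move([.5869,.2494,-.0105],21.03)"
```

```text
11.55 [ 0.5846  0.2492 -0.0114] [-18.4  -7.4   4.4]
290 [(284, 1.5, 43.7), (286, 0.9, 44.4), (288, -0.8, 42.9), (290, -2.2, 41.8), (292, -2.3, 43.8), (294, -2.5, 45.8), (296, -2.2, 48.6), (298, -2.2, 50.5), (300, -2.4, 52.2), (302, -2.7, 53.6), (304, -3.2, 54.5), (306, -5.0, 52.8), (308, -5.3, 54.0)]
300 [(284, 1.4, 43.4), (286, 0.7, 44.0), (288, -1.2, 41.8), (290, -2.1, 42.1), (292, -2.3, 43.9), (294, -2.2, 46.4), (296, -2.4, 48.0), (298, -2.4, 50.1), (300, -1.9, 53.2), (302, -3.3, 52.2), (304, -3.3, 54.3), (306, -4.6, 53.6), (308, -5.0, 54.6)]
311 [(284, 1.9, 44.6), (286, 1.2, 45.4), (288, -1.0, 42.3), (290, -2.7, 40.8), (292, -2.4, 43.8), (294, -2.2, 46.4), (296, -2.7, 47.4), (298, -2.7, 49.5), (300, -2.5, 52.0), (302, -2.4, 54.3), (304, -3.9, 53.1), (306, -4.0, 54.9), (308, -5.4, 53.8)]
t 11.6 tcp [ 0.5846  0.2491 -0.0114] yaw 21.04
shift [ 2.2  0.6 -0.9] rot [0.0026 0.0071 0.0002]
```

Three estimates (tip position, spring force and back-face depth) all agree that about 2 mm remains. The hard stop fits the finger fronts, which are level with the holder's back, touching the rack face first. I'll back out, set the holder on the bench, and regrasp about 9 mm further back.

>>> {"method": "apply_moves", "body": {
  "targets": [
    [[1,-8,0,0,0,-0.012,0],[1,-18,0,0.5,0,-0.012,0],[1,-30,0,0.5,0,-0.012,0],[1,-42,0,0.5,0,-0.012,0],[1,-54,0,0.5,0,-0.012,0],[1,-54,0,12,0,-0.012,0],[1,-54,0,20,0,-0.012,0],[1,-54,0,23,0,-0.012,0],[1,-54,0,23,0,-0.012,0]]
  ]
}}

```text
t: 12.5
ee_pos: [0.5443, 0.2337, -0.0321]
eef_rot: [0.0, 0.983, 0.182, 0.0]
wrist_force: [-3.0, -1.5, 5.0]
width: 0.502
finger_force: 35.0
```

```bash
python3 -c "
from h import *
s=sensors.sense(); e=s['ee_pos'].copy(); e[2]=-.0325
move(e,21.03); print(s['wrist_force'],s['finger_force'])"
```

```text
t 12.5 tcp [ 0.5443  0.2337 -0.0321] yaw 21.0
shift [-0.  -0.   0.4] rot [ 0.0005 -0.0004 -0.0005]
[-3.02980918 -1.48147924  4.99005701] 35.001029362902045
```

>>> {"method": "apply_moves", "body": {
  "targets": [
    [[-0.4,0,0,0,0,0,0],[-0.4,0,0,0,0,0,0],[-0.4,0,0,0,0,0,0],[-0.4,0,0,-1,0,0,0],[-0.4,-5,0,-1,0,0,0],[-0.4,-9,0,-1,0,0,0],[-0.4,-9,0,-1,0,0,0],[-0.4,-9,0,-1,0,0,0],[1,-9,0,-1,0,0,0],[1,-9,0,-1,0,0,0],[1,-9,0,-1,0,0,0],[1,-9,0,-1,0,0,0]]
  ],
  "squeeze": 40
}}

```text
t: 13.7
ee_pos: [0.5359, 0.2307, -0.0311]
eef_rot: [-0.0, 0.983, 0.182, 0.001]
wrist_force: [0.2, 0.2, 0.2]
width: 0.501
finger_force: 40.0
```

>>> {"method": "apply_moves", "body": {
  "targets": [
    [[1,0,0,0,0,0,0],[1,0,0,0,0,0,0]]
  ]
}}

```text
t: 13.9
ee_pos: [0.5359, 0.2307, -0.0311]
eef_rot: [-0.0, 0.983, 0.182, 0.001]
wrist_force: [0.7, -0.0, 0.9]
width: 0.5
finger_force: 40.0
```

>>> {"method": "apply_moves", "body": {
  "targets": [
    [[1,0,0,-12,0,0,0],[1,0,0,-22.5,0,0,0],[1,0,0,-22.5,0,0,0],[1,0,0,-22.5,0,0,0]]
  ]
}}

```text
t: 14.3
ee_pos: [0.5362, 0.2307, -0.0079]
eef_rot: [-0.0, 0.983, 0.182, 0.001]
wrist_force: [-0.3, 0.4, -2.0]
width: 0.507
finger_force: 40.0
```

```bash
cat > t5.py <<'E'
from h import *
V=view("wrist"); p,d=snapshot("wrist"); C=cloud(d,V); s=sensors.sense(); print(s["t"],s["ee_pos"].round(4),s["wrist_force"].round(1))
a=np.radians(21.03); ex=np.array([np.cos(a),np.sin(a),0]); ey=np.array([-ex[1],ex[0],0])
X=C@ex*1000-647.8; Y=C@ey*1000; Z=C[...,2]*1000
m=(X>-60)&(X<-5)&(Z>22)&(Z<33)&(abs(Y-24)<30); n,l,st,_=cv2.connectedComponentsWithStats(cv2.morphologyEx(m.astype(np.uint8),cv2.MORPH_OPEN,np.ones((3,3))))
k=1+np.argmax(st[1:,4]); q=l==k; print("px box",st[k]); r=cv2.minAreaRect(np.c_[X[q],Y[q]].astype(np.float32)); print("rect",np.round(r[0],1),np.round(r[1],1),round(r[2],2),"tip X",np.percentile(X[q],99.5).round(1),"Y",np.percentile(Y[q],[.5,99.5]).round(1),"z",np.median(Z[q]).round(1))
f=np.linalg.lstsq(np.c_[X[q],Y[q],np.ones(q.sum())],Z[q],rcond=None)[0]; print("slope",f[:2].round(3))
mm=(Z>40)&(Z<47)&(X>-4)&(X<4)&(Y<55)&(Y>-60); print("lip min X",np.percentile(X[mm],[1,50]).round(1))
w=(abs(X-3.5)<1.5)&(Z>47)&(abs(Y+13.5)<8); print("divider Y",np.median(Y[w]).round(1))
move(s["ee_pos"],21.03)
E
python3 t5.py
```

```text
14.35 [ 0.5358  0.2304 -0.0084] [ 0.   0.  -1.3]
px box [ 269  204   86   60 4747]
rect [-31.9  24.2] [28.8 42.9] 0.18 tip X -17.6 Y [ 4.2 44. ] z 27.8
slope [-0.036  0.001]
lip min X [-1.2  1.3]
divider Y -14.3
t 14.35 tcp [ 0.5358  0.2304 -0.0084] yaw 21.01
shift [0. 0. 0.] rot [-0.0001 -0.0017 -0.0004]
```

>>> {"method": "apply_moves", "body": {
  "targets": [
    [[1,8,0,0,0,0,0],[1,14,0,0,0,0,0],[1,18,0,0,0,0,0],[1,22,0,0,0,0,0],[1,26,0,0,0,0,0],[1,30,0,0,0,0,0],[1,34,0,0,0,0,0],[1,38,0,0,0,0,0],[1,40,0,0,0,0,0],[1,42,0,0,0,0,0],[1,44,0,0,0,0,0],[1,44,0,0,0,0,0]]
  ]
}}

```text
t: 15.55
ee_pos: [0.5753, 0.2457, -0.0089]
eef_rot: [0.0, 0.983, 0.182, -0.001]
wrist_force: [-4.7, -2.2, 3.2]
width: 0.5
finger_force: 40.0
```

>>> {"method": "apply_moves", "body": {
  "targets": [
    [[1,2,0,0,0,0,0],[1,4,0,0,0,0,0],[1,5,0,0,0,0,0],[1,6,0,0,0,0,0],[1,6,0,0,0,0,0]]
  ]
}}

```text
t: 16.05
ee_pos: [0.5771, 0.2464, -0.0095]
eef_rot: [0.002, 0.983, 0.183, -0.005]
wrist_force: [-11.3, -5.4, 5.8]
width: 0.503
finger_force: 40.0
```

```bash
python3 gap.py|head -4; python3 -c "
from h import *
move([.5784,.2468,-.0088],21.03)"
```

```text
16.1 [ 0.5771  0.2464 -0.0096] [-12.5  -4.5   5.9]
290 [(284, -2.3, 55.0), (286, -3.4, 54.6), (288, -3.8, 55.9), (290, -5.6, 53.9), (292, -6.3, 54.3), (294, -7.6, 53.4), (296, -8.8, 53.0), (298, -10.3, 51.8), (300, -11.8, 50.7), (302, -13.3, 49.6), (304, -15.3, 47.5), (306, -16.7, 46.7), (308, -18.2, 45.8)]
300 [(284, -2.6, 54.2), (286, -3.5, 54.5), (288, -3.9, 55.6), (290, -5.2, 54.8), (292, -6.0, 55.0), (294, -7.7, 53.4), (296, -9.1, 52.4), (298, -10.2, 52.0), (300, -11.8, 50.7), (302, -13.5, 49.2), (304, -15.1, 47.8), (306, -16.4, 47.4), (308, -18.5, 45.1)]
311 [(284, -2.5, 54.7), (286, -3.7, 54.1), (288, -4.0, 55.4), (290, -4.9, 55.4), (292, -6.4, 54.2), (294, -7.3, 54.2), (296, -9.0, 52.6), (298, -9.9, 52.6), (300, -11.8, 50.7), (302, -13.6, 48.9), (304, -15.3, 47.6), (306, -17.0, 46.1), (308, -18.1, 45.9)]
t 16.15 tcp [ 0.5772  0.2464 -0.0096] yaw 21.04
shift [ 1.3  0.1 -0.8] rot [0.0017 0.0097 0.0003]
```

>>> {"method": "apply_moves", "body": {
  "targets": [
    [[1,1,0,-0.5,0,0.006,0],[1,2,0,-1,0,0.006,0],[1,3,0,-1,0,0.006,0],[1,3,0,-1,0,0.006,0],[1,3,0,-1,0,0.006,0]]
  ]
}}

```text
t: 16.65
ee_pos: [0.5772, 0.2464, -0.0095]
eef_rot: [0.002, 0.983, 0.183, -0.004]
wrist_force: [-15.6, -5.8, 5.8]
width: 0.503
finger_force: 40.0
```

```bash
sed -i 's/range(284,325,2)/range(256,286,2)/' gap.py; python3 gap.py; python3 -c "
from h import *
move([.5784,.2468,-.0088],21.03)"
```

```text
16.7 [ 0.5772  0.2464 -0.0095] [-16.   -6.5   5.7]
290 [(256, 3.4, 34.2), (258, 2.8, 35.1), (260, 3.6, 40.7), (262, 3.3, 42.7), (264, 2.7, 43.7), (266, 1.7, 43.6), (268, 1.0, 44.1), (270, -0.4, 42.9), (272, -1.1, 43.8), (274, -1.3, 45.6), (276, -1.0, 48.9), (278, -1.3, 50.5), (280, -1.0, 53.5), (282, -1.4, 54.8), (284, -2.3, 55.0)]
300 [(256, 3.3, 33.7), (258, 2.4, 34.0), (260, 3.6, 40.7), (262, 3.5, 43.1), (264, 2.5, 43.0), (266, 1.9, 44.0), (268, 1.1, 44.5), (270, -0.3, 43.4), (272, -1.2, 43.4), (274, -1.4, 45.6), (276, -1.0, 48.9), (278, -1.2, 50.9), (280, -1.4, 52.7), (282, -1.2, 55.3), (284, -2.2, 55.2)]
311 [(256, 3.4, 34.2), (258, 2.7, 35.0), (260, 3.8, 41.3), (262, 3.5, 43.3), (264, 2.8, 44.0), (266, 2.0, 44.2), (268, 1.2, 44.7), (270, -0.1, 43.9), (272, -1.6, 42.4), (274, -0.9, 46.8), (276, -1.0, 48.9), (278, -1.0, 51.2), (280, -1.0, 53.7), (282, -1.6, 54.4), (284, -2.3, 54.9)]
320 [(256, 3.2, 33.6), (258, 2.7, 35.0), (260, 3.9, 41.5), (262, 3.1, 42.1), (264, 2.6, 43.4), (266, 1.6, 43.2), (268, 0.8, 43.6), (270, -0.4, 43.1), (272, -1.2, 43.6), (274, -1.5, 45.3), (276, -1.1, 48.7), (278, -1.0, 51.3), (280, -1.1, 53.4), (282, -1.3, 55.2), (284, -2.3, 54.9)]
330 [(256, 3.3, 33.8), (258, 2.9, 35.7), (260, 4.0, 41.9), (262, 3.6, 43.5), (264, 2.6, 43.4), (266, 2.0, 44.4), (268, 0.8, 43.7), (270, -0.3, 43.3), (272, -1.0, 43.9), (274, -1.4, 45.5), (276, -1.2, 48.5), (278, -1.3, 50.7), (280, -1.0, 53.8), (282, -1.5, 54.7), (284, -2.3, 55.1)]
cheek n 182 X pct [-43.3 -34.8  -2.8   8.4   9.5] Z [27.  39.5 57.1]
face n 85 [-4.1 -3.1 -2. ]
t 16.75 tcp [ 0.5772  0.2464 -0.0095] yaw 21.06
shift [ 1.2  0.1 -0.7] rot [0.0024 0.0094 0.0005]
```

The depth now runs straight from the lip top into the holder's back, with no visible gap and a hard stop at about 17 N. One short hold will check that it is steady, then I'll hand in.

>>> {"method": "apply_moves", "body": {
  "targets": [
    [[1,0,0,0,0,0,0],[1,0,0,0,0,0,0],[1,0,0,0,0,0,0],[1,0,0,0,0,0,0],[1,0,0,0,0,0,0]]
  ]
}}

```text
t: 17.25
ee_pos: [0.5772, 0.2464, -0.0095]
eef_rot: [0.002, 0.983, 0.183, -0.004]
wrist_force: [-15.8, -5.7, 5.9]
width: 0.498
finger_force: 40.0
```

```bash
python3 -c "
from workcell import sensors, sign_off
s=sensors.sense(); print(s['ee_pos'],s['wrist_force'],s['finger_force'])
print(sign_off())"
```

```text
[ 0.57723356  0.24636313 -0.00953299] [-15.82771352  -5.66699976   5.9224184 ] 40.00138811767101
the job is handed in; nothing more can be done
None
```

The label holder is pushed in under the left bay, where the movement lies; it measured flush with the rack's front and was still gripped and pressed with about 17 N when I handed in at about 17 s (result not returned).

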